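# Set the carver's rest and lay the panel on it

### The job

Set up the carver's rest: swivel its wooden cradle straight in line above its base plank and tilt it up to 30 degrees. Have the carved panel, now standing on edge in the grooved stand, lying flat on the cradle, rosette side up and rosette at the upper end, centred, with its lower end against the ledge. Leave the dish, try square, mallet and tin where they are.

Things in the scene. Friction and masses are not known exactly. Their poses are not given: they have to be found in the camera images.
- base: the rest's fixed base: a dark wood plank 220 x 90 x 16 mm screwed to the bench, long along its x. Origin on the bench under the swivel axis; plank from x = -100 to +120 mm. +x is where the cradle's upper end must point. A steel post 74 mm tall on it carries the cradle's hinge
- swivel (a joint): turn of post and cradle about the base's vertical axis, rad; 0 = cradle straight in line above the plank, positive = counter-clockwise from above (range -0.4 to 1.4). Stiff by friction (about 0.4 N m): stays where left
- cradle (a joint): tilt of the cradle about its level hinge, rad; 0 = level, grows as the upper (+x) end rises (range 0 to 1.0); 30 degrees is 0.524. Stiff by friction (about 0.9 N m): stays where left
- hinge (a point): centre of the tilt hinge, on the swivel axis 90 mm above the bench; moves with the cradle and has its axes: x up along the cradle, y across, z out of its top face
- seat (a point): point on the cradle's top face, mid-width, where the face meets the ledge; cradle axes. The cradle is a wood bar 50 mm wide, 16 mm thick, 215 mm long: its ends are at x = -10 and +205 mm from here. The ledge at the low end stands 12 mm above the face, fills x = -10 to 0 and is 50 mm wide. The point is at (-40, 0, 30) mm in the hinge's axes
- grip_end (a point): centre of the bar's thickness and width, 15 mm short of its free upper end, a good place to pinch it across its 50 mm width; at (150, 0, 22) mm in the hinge's axes. The bare bar beyond the seated panel is 45 mm long
- panel: carved wood panel (a loose block), 160 mm long (x), 28 mm thick (y), 64 mm wide (z; upright in its stand), about 0.2 kg. Origin: centre of the narrow long edge it stands on. Its +y face carries the rosette
- panel_mid (a point): centre of the panel's 160 x 28 x 64 mm block, panel axes
- rosette (a point): centre of the top of the rosette, a round carving 36 mm across that stands 6 to 10 mm proud of the +y face; 45 mm from the panel's middle towards its +x end, at mid-width, 6 mm out of the face; panel axes
- stand: grooved dark wood stand, fixed, 190 x 64 x 20 mm, with a groove 34 mm wide and 10 mm deep along its x in which the panel stands on edge. Origin on the bench under its centre
- dish: shallow round turned wooden dish, 140 mm across, 30 mm high; origin under its centre. To be left alone
- square: try square lying flat: wood stock 110 x 26 x 16 mm along x, steel blade 30 mm wide reaching 163 mm to +y at x = 25 to 55 mm; origin under the stock's centre. To be left alone
- mallet: wooden mallet lying down, head 65 x 110 x 60 mm, round handle 190 mm long to -x; origin under the head's centre. To be left alone
- tin: open metal tin, 72 mm across, 90 mm high; origin under its centre. To be left alone
Things that resemble listed ones, but are neither listed nor needed, are in the scene too. Leave any purple or turquoise look-alike of the panel alone.

How it is judged (in metres and radians):
At the end, for the whole second after the job is handed in: Swivel 0 within 0.09 rad, tilt 30 degrees within 0.08 rad. Panel flat on the cradle, middle 14 mm (+-5) over its face, gap to the ledge under 10 mm, centred within 13 mm, in line within 0.14 rad, rosette side up and at the upper end. All at rest (value of joint swivel between -0.09 and 0.09 rad and value of joint cradle between 0.444 and 0.604 rad and x of panel_mid in the frame of seat between 0.074 and 0.09 m and y of panel_mid in the frame of seat between -0.013 and 0.013 m and z of panel_mid in the frame of seat between 0.009 and 0.019 m and z of rosette in the frame of seat above 0.028 m and x of rosette in the frame of seat above 0.11 m and angle between the x axis of panel and the x axis of seat, either way round below 0.14 rad and linear speed of panel below 0.02 m/s and velocity of joint cradle between -0.03 and 0.03 rad/s and velocity of joint swivel between -0.03 and 0.03 rad/s); the robot touches nothing.
It fails at once if the dish is moved by more than 30 mm (distance of dish from where it was at the start of the episode above 0.03 m).
It fails at once if the square is moved by more than 30 mm (distance of square from where it was at the start of the episode above 0.03 m).
It fails at once if the mallet is moved by more than 30 mm (distance of mallet from where it was at the start of the episode above 0.03 m).
It fails at once if the tin is moved by more than 30 mm (distance of tin from where it was at the start of the episode above 0.03 m).
It also fails if it takes over 72 s, if anything falls off the work surface, if the arm or the gripper's body presses on something with over 40 N, if the wrist force passes 120 N, or if a joint passes its speed limit or range.

### The arm

A 6-joint arm with a two-finger parallel gripper is mounted at the origin on the work surface. World frame = base frame: x ahead of the robot, y to its left, z up, the work surface at z = 0. Lengths are in mm, angles in degrees, forces in N, time in s.
With the tool pointing down it reaches from about 325 to 750 mm from the base axis. Payload 7.6 kg.
Tool frame: the origin (TCP) lies midway between the tips of the shut fingers; the grasp point (between the pads) lies 19 mm behind it; z points along the fingers, y is the line along which they close (so a half turn about z gives the same grasp; the last joint's range is limited). The gripper opens to 85 mm and grips with 20 to 120 N. Pads are 22 mm wide; open, the fingers measure 114 mm over their backs; the gripper's body (76 mm by 85 mm) begins 54 mm behind the grasp point. The pads swing forward as they close: fully open they stand 13 mm farther back than shut.
Start: joints at [68.337, 2.991, 80.254, -0, 96.75, -4.028], TCP at [159.04, 500.355, 200.823] pointing down, gripper open.
Joint ranges: [-166.34, 166.34], [-52.06, 124.39], [6.96, 135.62], [-60.46, 240.46], [14.63, 156.25], [-167.68, 167.68]. Speed limits (degrees/s): [147.25, 147.25, 172.46, 180, 180, 180].

### API

Orientations are given as [roll, pitch, yaw] about the fixed x, y, z axes, in that order (R = Rz(yaw) Ry(pitch) Rx(roll)).
In Python, from cell import ctrl gives the robot as it stands.
- The arm moves only by the shell command python3 -m jog 'ROWS' [FORCE]. ROWS is JSON, a list of rows, each a list of 5 numbers: the shift along the tool's x, y, z in m, then the turn about the tool's z in rad, then the opening, from 0 (shut) to 1 (fully open). A call has 1 to 20 rows; each row is the pose to reach, as a shift and turn from the pose commanded when the call began, along the tool's axes at that moment; what a row does not reach only later rows make up. A row lasts 1/12 s, in which the tool goes at most 41.7 mm and 7.16 degrees, less where a joint would pass 70% of its speed; a pose out of reach is approached as far as the arm can. A call with a gripper value outside its range is refused whole. The fingers move at their own pace and stop on an object; FORCE is the grip in N (left out, the last holds). Time passes only in rows, so rows that repeat a pose let the fingers close. It gives the time, the measured TCP pose, the force, the opening and the grip force at its end, in the units of the state.
- ctrl.read_state(): the state, without advancing time (a new reading comes with each control period).
- ctrl.capture(name): name is "scene" or "top" or "wrist"; returns (picture, depth): 420x560x3 uint8, red, green, blue; 420x560 float32, mm along the optical axis (not along the pixel's ray), 0 where there is no reading.
- ctrl.camera_params(name): a dict with "fx", "fy", "cx", "cy" (pixels), "D" ([k1, k2, p1, p2, k3] as OpenCV has them; the pictures are not rectified), "T" (4x4, takes a point from camera to world coordinates); the wrist camera has in their place "hand_eye" (4x4, takes a point from camera to tool coordinates, whose origin is the TCP and whose axes are the flange's). Camera axes: x right, y down, z forward; pixel columns grow to the right and rows downward; lengths in mm; the calibration is good to about 2 mm. A picture is of the moment at which its call begins: read the wrist's pose just before it. camera_params takes no time and is no camera call.
- ctrl.sign_off(): hands the job in; it is judged then, once.
The state is a dict: "time": time; "qpos": joint angles; "joint_vel": joint speeds; "joint_torque": joint torques, N m; "tcp_pos": TCP position; "tool_rot": TCP orientation; "ft_force": force on the tool from outside, world axes, zero at the start; "moment": the same for the moment, N m; "opening": opening from 0.0 (shut) to 1.0 (fully open); "gripper_force": force on a finger pad.
Only numpy, scipy, OpenCV 4.12 (cv2) and the standard library are available. Lean on these libraries where they do the work, as an engineer would, in place of code of your own. Each camera call takes 0.05 s, during which the arm holds its last target. There are 200 camera calls.

## Working session

There is one attempt and no reset: what is moved stays moved. The work goes in short steps, Python scripts to look and compute and a shell command to move; the robot and the scene stay as the last step left them, time stands still between calls to the robot, and variables do not carry over. Pictures are saved under pics/ and viewed, at most 10 in all, crops included, and the job is handed in when it is done.

```bash
ls; mkdir -p pics; cat > h.py <<'E'
import numpy as np, cv2
from cell import ctrl
def cap(n):
    s=ctrl.read_state(); im,d=ctrl.capture(n); return s,im,d
def params(n,s=None):
    p=ctrl.camera_params(n); K=np.array([[p['fx'],0,p['cx']],[0,p['fy'],p['cy']],[0,0,1.]]); D=np.array(p['D'])
    if 'T' in p: T=np.array(p['T'])
    else:
        from scipy.spatial.transform import Rotation as R
        T=np.eye(4); T[:3,:3]=R.from_euler('xyz',s['tool_rot'],degrees=True).as_matrix(); T[:3,3]=s['tcp_pos']; T=T@np.array(p['hand_eye'])
    return K,D,T
def cloud(n,d,s=None):
    K,D,T=params(n,s); h,w=d.shape
    u,v=np.meshgrid(np.arange(w),np.arange(h)); 
    q=cv2.undistortPoints(np.stack([u,v],-1).reshape(-1,1,2).astype(np.float64),K,D).reshape(h,w,2)
    P=np.dstack([q[...,0]*d,q[...,1]*d,d]); W=P@T[:3,:3].T+T[:3,3]; W[d==0]=np.nan; return W
def ray(n,px,z,s=None):
    K,D,T=params(n,s); q=cv2.undistortPoints(np.array(px,float).reshape(-1,1,2),K,D).reshape(-1,2)
    r=np.c_[q,np.ones(len(q))]@T[:3,:3].T; o=T[:3,3]; return o+r*((z-o[2])/r[:,2])[:,None]
E
python3 - <<'E'
from h import *
print(ctrl.read_state())
for n in('top','scene'):
    s,im,d=cap(n); cv2.imwrite(f'pics/{n}0.png',im[...,::-1]); np.savez(f'/tmp/{n}0.npz',im=im,d=d); print(n,np.round(params(n)[2],2).tolist(),(d>0).mean())
E
```

```text
pics
{'time': 0.0, 'qpos': array([ 6.83346556e+01,  3.02602581e+00,  8.03143140e+01,  4.36594749e-04,
        9.67489839e+01, -4.02882873e+00]), 'joint_vel': array([-0.02130319,  0.03833655, -0.12727044, -0.02529577,  0.15048072,
       -0.05552788]), 'joint_torque': array([-6.59165307e-04, -3.81674159e+01, -3.60180759e+01, -1.15206858e-04,
        6.39444392e-03, -1.26643442e-07]), 'tcp_pos': array([158.91656795, 500.00020272, 199.97195371]), 'tool_rot': array([-1.79910927e+02, -6.70831528e-03,  1.62363530e+02]), 'ft_force': array([-0.49062166, -0.25715991, -0.61120166]), 'moment': array([0.00641432, 0.02121657, 0.04246158]), 'gripper_force': 0.0, 'opening': 1.0041914938161511}
top [[-0.01, -0.99, 0.14, 383.14], [-1.0, 0.01, 0.01, -39.75], [-0.01, -0.14, -0.99, 1385.26], [0.0, 0.0, 0.0, 1.0]] 0.9959268707482993
scene [[-0.65, 0.59, -0.47, 1165.29], [0.76, 0.51, -0.41, 510.96], [-0.0, -0.62, -0.78, 1116.2], [0.0, 0.0, 0.0, 1.0]] 0.996109693877551
```

View pics/top0.png

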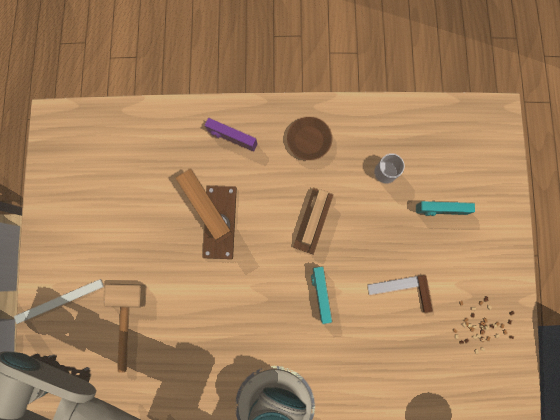

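View pics/scene0.png

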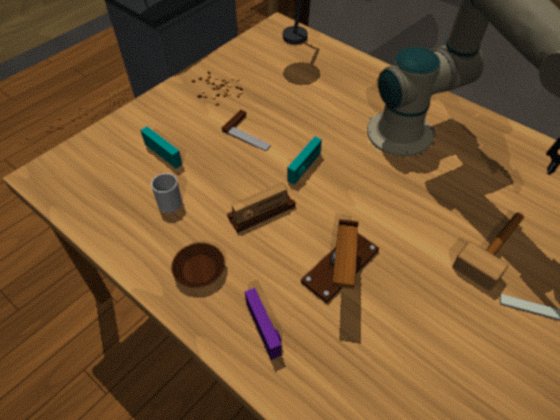

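The panel is the natural-wood block in the grooved stand, at top (314,217) and scene (262,205), with a round carving on its left face near the far end. The look-alikes are turquoise at top (322,295) and (447,208), and purple at (230,134). The cradle is at top (203,203), swung counter-clockwise over its plank at (220,222). Next I measure these and confirm the panel in one crop.

```bash
python3 - <<'E'
from h import *
z=np.load('/tmp/top0.npz'); im,d=z['im'],z['d']; W=cloud('top',d)
def rect(m,name):
    P=W[m]; P=P[~np.isnan(P).any(1)]
    r=cv2.minAreaRect(P[:,:2].astype(np.float32)); print(name,len(P),'c',np.round(r[0],1),'sz',np.round(r[1],1),'corners',np.round(cv2.boxPoints(r),0).tolist(),'z med',np.round(np.median(P[:,2]),1))
    return P
def box(c0,c1,r0,r1):
    m=np.zeros(d.shape,bool); m[r0:r1,c0:c1]=1; return m
zz=W[...,2]
rect(box(200,240,182,262)&(zz>10)&(zz<24),'plank')
P=rect(box(165,235,162,245)&(zz>85),'cradle')
A=np.c_[P[:,:2],np.ones(len(P))]
k=np.linalg.lstsq(A,P[:,2],rcond=None)[0]; 
for _ in range(5):
    g=abs(A@k-P[:,2])<4; k=np.linalg.lstsq(A[g],P[g,2],rcond=None)[0]
print('plane',k,'res',np.std(A[g]@k-P[g,2]),'zmin/max',P[:,2].min(),P[:,2].max())
rect(box(285,340,180,260)&(zz>66),'panel top')
rect(box(285,340,180,260)&(zz>28),'panel all')
rect(box(285,340,180,260)&(zz>14)&(zz<24),'stand')
# bolts
hsv=cv2.cvtColor(im,cv2.COLOR_RGB2HSV)
m=box(200,240,182,262)&(hsv[...,1]<60)&(hsv[...,2]>120)
n,l,st,c=cv2.connectedComponentsWithStats(m.astype(np.uint8))
for i in range(1,n):
    if st[i,4]>4: print('bolt',c[i],np.round(ray('top',[c[i]],16)[0],1))
s=np.load('/tmp/scene0.npz')['im']
a=cv2.resize(s[175:240,210:310],(800,520),interpolation=cv2.INTER_CUBIC); cv2.imwrite('pics/crop1.png',a[...,::-1])
E
```

```text
plank 1428 c [539.5 162.2] sz [ 91.2 220.5] corners [[427.0, 121.0], [648.0, 112.0], [652.0, 203.0], [431.0, 213.0]] z med 15.8
cradle 1437 c [570.5 188.4] sz [213.2  50.7] corners [[467.0, 153.0], [494.0, 110.0], [674.0, 224.0], [647.0, 267.0]] z med 133.3
plane [  0.22017391   0.12904806 -16.89550759] res 2.0314639881422694 zmin/max 103.11237470710262 163.56541591726364
panel top 537 c [ 545.4 -121.1] sz [ 27.5 159.6] corners [[466.0, -108.0], [616.0, -160.0], [625.0, -134.0], [475.0, -82.0]] z med 74.1
panel all 592 c [ 547.  -116.3] sz [ 37.5 159.7] corners [[465.0, -108.0], [616.0, -160.0], [629.0, -125.0], [478.0, -72.0]] z med 73.6
stand 550 c [ 541.  -119.7] sz [ 63.9 190.7] corners [[440.0, -118.0], [620.0, -182.0], [642.0, -121.0], [462.0, -58.0]] z med 19.7
bolt [210.53333333 189.86666667] [635.5 188.7  16. ]
bolt [230.38461538 190.61538462] [632.6 128.3  16. ]
bolt [224.35714286 219.64285714] [544.4 145.7  16. ]
bolt [207.38461538 252.61538462] [446.1 195.5  16. ]
bolt [227.15384615 253.53846154] [443.1 136.4  16. ]
```

View pics/crop1.png

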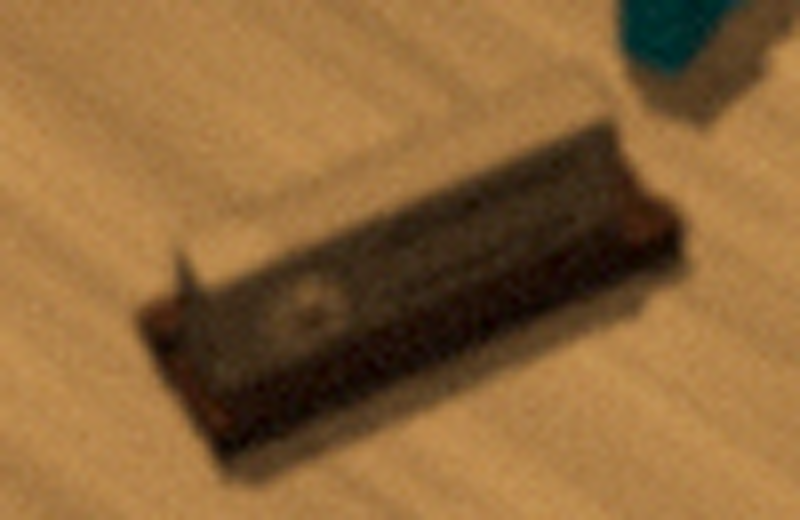

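```bash
cat >> h.py <<'E'
def rows(goals):
    """goals: list of (x,y,z,yaw) world mm/deg -> jog shift rows from present pose"""
    s=ctrl.read_state(); p=s['tcp_pos']; w=s['tool_rot'][2]; a=np.radians(w)
    X=np.array([np.cos(a),np.sin(a),0]); Y=np.array([np.sin(a),-np.cos(a),0]); 
    print('now',np.round(p,1),round(w,1),'f',np.round(s['ft_force'],1),'open',round(s['opening'],3),round(s['gripper_force'],1),'t',round(s['time'],2))
    for g in goals:
        e=np.array(g[:3])-p; t=(g[3]-w+180)%360-180
        print(np.round([e@X/1e3,e@Y/1e3,-e[2]/1e3,-np.radians(t)],4).tolist())
HX,HY,BY=529.5,162.6,-2.3
def grip_end(tilt,sw,r=150,h=22,lo=24):
    t=np.radians(tilt); a=np.radians(BY+sw); q=r*np.cos(t)-h*np.sin(t)
    return [HX+q*np.cos(a),HY+q*np.sin(a),90+r*np.sin(t)+h*np.cos(t)-lo,180+BY+sw]
E
python3 - <<'E'
from h import *
g=grip_end(14.3,34.6); print(g)
rows([g[:2]+[215]+g[3:],g])
E
```

```text
[np.float64(647.767667589912), np.float64(237.36571584054622), np.float64(124.36819799936256), 212.29999999999998]
now [158.9 500.  200.1] 162.4 f [ 0.1  0.7 -0. ] open 0.998 0.0 t 0.1
[-0.5454, -0.1022, -0.0149, -0.8716]
[-0.5454, -0.1022, 0.0757, -0.8716]
```

```bash
R='[-0.545,-0.102,-0.015,-0.872,1]'; python3 -m jog "[[-0.545,-0.102,-0.015,-0.872,1],[-0.545,-0.102,-0.015,-0.872,1],[-0.545,-0.102,-0.015,-0.872,1],[-0.545,-0.102,-0.015,-0.872,1],[-0.545,-0.102,-0.015,-0.872,1],[-0.545,-0.102,-0.015,-0.872,1],[-0.545,-0.102,-0.015,-0.872,1],[-0.545,-0.102,-0.015,-0.872,1],[-0.545,-0.102,-0.015,-0.872,1],[-0.545,-0.102,-0.015,-0.872,1],[-0.545,-0.102,-0.015,-0.872,1],[-0.545,-0.102,-0.015,-0.872,1],[-0.545,-0.102,-0.015,-0.872,1],[-0.545,-0.102,-0.015,-0.872,1],[-0.545,-0.102,-0.015,-0.872,1],[-0.545,-0.102,-0.015,-0.872,1],[-0.545,-0.102,-0.015,-0.872,1],[-0.545,-0.102,-0.015,-0.872,1]]" 30
python3 - <<'E'
from h import *
g=grip_end(14.3,34.6); rows([g])
s,im,d=cap('wrist'); cv2.imwrite('pics/w1.png',im[...,::-1])
E
```

```text
time: 1.6
tcp_pos: [646.7, 239.0, 216.4]
tool_rot: [180.0, 0.0, -147.6]
ft_force: [0.5, -0.3, 0.2]
opening: 1.003
gripper_force: 0.0
now [646.7 239.  216.4] -147.6 f [ 0.5 -0.3  0.2] open 1.003 0.0 t 1.6
[-0.0, -0.0019, 0.0921, 0.0018]
```

View pics/w1.png

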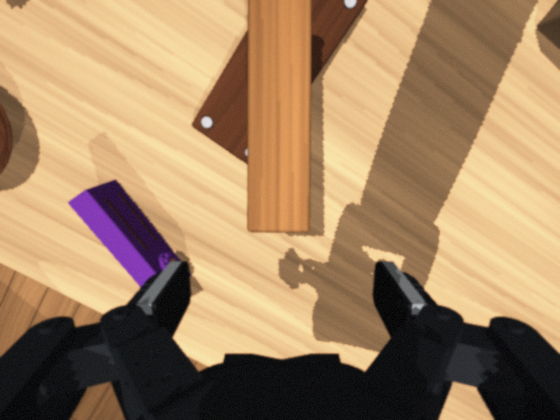

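The bar's free end is at (278,230), centred between the fingers at columns 180 and 380, and square to them. I'll go down and pinch.

```bash
python3 -m jog "[[0,-0.001,0.03,0,1],[0,-0.002,0.06,0,1],[0,-0.002,0.092,0,1],[0,-0.002,0.092,0,1],[0,-0.002,0.092,0,0.5],[0,-0.002,0.092,0,0.5],[0,-0.002,0.092,0,0.5],[0,-0.002,0.092,0,0.5],[0,-0.002,0.092,0,0.5],[0,-0.002,0.092,0,0.5]]" 30
python3 - <<'E'
from h import *
rows([grip_end(14.3,a) for a in (34.6,29,23,17,11,5.5,0)]+[grip_end(a,0) for a in (10,5,1)])
E
```

```text
time: 2.48
tcp_pos: [649.5, 236.8, 126.1]
tool_rot: [-180.0, 0.2, -147.7]
ft_force: [0.7, 1.2, 5.6]
opening: 0.5
gripper_force: 2.4
now [649.5 236.8 126.1] -147.7 f [0.7 1.2 5.6] open 0.5 2.4 t 2.48
[0.0012, 0.0014, 0.0018, 0.0006]
[0.0019, -0.0122, 0.0018, 0.0983]
[0.0041, -0.0267, 0.0018, 0.203]
[0.0078, -0.0409, 0.0018, 0.3077]
[0.0129, -0.0546, 0.0018, 0.4125]
[0.0189, -0.0666, 0.0018, 0.5085]
[0.026, -0.078, 0.0018, 0.6045]
[0.0227, -0.0803, 0.0124, 0.6045]
[0.0197, -0.0823, 0.0251, 0.6045]
[0.018, -0.0835, 0.0355, 0.6045]
```

```bash
python3 -m jog "[[0,0,0,0,0],[0,0,0,0,0],[0,0,0,0,0],[0,0,0,0,0]]" 30; python3 -m jog "[[0.001,-0.006,0,0.05,0],[0.001,-0.013,0,0.1,0],[0.002,-0.02,0,0.15,0],[0.003,-0.028,0,0.203,0],[0.005,-0.035,0,0.255,0],[0.007,-0.042,0,0.308,0],[0.009,-0.049,0,0.36,0],[0.012,-0.056,0,0.412,0],[0.015,-0.062,0,0.46,0],[0.018,-0.068,0,0.508,0],[0.021,-0.074,0,0.556,0],[0.025,-0.079,0,0.605,0],[0.025,-0.079,0,0.605,0],[0.025,-0.079,0,0.605,0]]"
python3 - <<'E'
from h import *
rows([grip_end(14.3,0)]+[grip_end(a,0) for a in (10,5,1)])
E
```

```text
time: 2.82
tcp_pos: [648.8, 236.3, 124.4]
tool_rot: [-180.0, 0.0, -147.7]
ft_force: [-0.4, 0.3, 4.5]
opening: 0.005
gripper_force: 2.5
time: 3.98
tcp_pos: [669.6, 155.8, 123.6]
tool_rot: [-180.0, -0.0, 177.7]
ft_force: [-0.7, -1.3, 2.7]
opening: -0.005
gripper_force: 1.7
now [669.6 155.8 123.6] 177.7 f [-0.7 -1.3  2.7] open -0.005 1.7 t 3.98
[0.0004, 0.0011, -0.0008, 0.0001]
[-0.0036, 0.0011, 0.0098, 0.0001]
[-0.0072, 0.0011, 0.0226, 0.0001]
[-0.0093, 0.0011, 0.0329, 0.0001]
```

```bash
python3 - <<'E'
from h import *
s,im,d=cap('wrist'); W=cloud('wrist',d,s)
s2,im2,d2=cap('top'); T=cloud('top',d2)
a=np.hstack([im,cv2.resize(im2[150:270,160:260],(400,480))[:420]]); a=cv2.resize(a,(800,350)); cv2.imwrite('pics/w2.png',a[...,::-1])
m=(T[...,2]>85)&(T[...,2]<400); m[:, :165]=0; m[:,245:]=0; m[:150]=0; m[262:]=0
hsv=cv2.cvtColor(im2,cv2.COLOR_RGB2HSV); m&=hsv[...,1]>110
P=T[m]; r=cv2.minAreaRect(P[:,:2].astype(np.float32)); print(r)
A=np.c_[P[:,:2],np.ones(len(P))]; k=np.linalg.lstsq(A,P[:,2],rcond=None)[0]
for _ in range(8):
    g=abs(A@k-P[:,2])<5; k=np.linalg.lstsq(A[g],P[g,2],rcond=None)[0]
r=cv2.minAreaRect(P[g,:2].astype(np.float32)); print(cv2.boxPoints(r),k,g.sum())
E
```

```text
((642.3562622070312, 169.85244750976562), (37.97206497192383, 48.530330657958984), 2.178682327270508)
[[622.5738  193.83191]
 [623.3122  146.09195]
 [661.19025 146.67786]
 [660.45184 194.41782]] [ 0.22656237  0.01929555 -2.54696917] 214
```

View pics/w2.png

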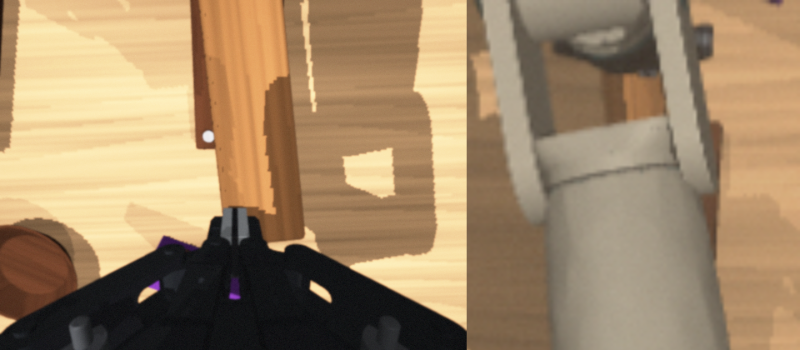

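```bash
python3 - <<'E'
from h import *
s,im,d=cap('wrist'); W=cloud('wrist',d,s); K,D,T=params('wrist',s); print(s['opening'],'cam',T[:3,3].round(),T[:3,2].round(2))
def pj(p):
    q=np.linalg.inv(T)@np.r_[p,1]; return cv2.projectPoints(q[:3].reshape(1,3),np.zeros(3),np.zeros(3),K,D)[0].ravel().round(1)
print('tcp px',pj(s['tcp_pos']))
for r,c in [(60,290),(120,300),(180,300),(220,300),(240,300),(280,340),(270,350),(255,281),(265,290),(262,276),(280,280),(275,305),(150,270)]: print(r,c,W[r,c].round(1))
hsv=cv2.cvtColor(im,cv2.COLOR_RGB2HSV)
P=W[:290,200:380].reshape(-1,3); z=P[:,2]; P=P[(z>85)&(z<175)]
A=np.c_[P[:,:2],np.ones(len(P))]; k=np.linalg.lstsq(A,P[:,2],rcond=None)[0]
for _ in range(8):
    g=abs(A@k-P[:,2])<5; k=np.linalg.lstsq(A[g],P[g,2],rcond=None)[0]
r=cv2.minAreaRect(P[g,:2].astype(np.float32)); print(cv2.boxPoints(r),k,g.sum())
E
```

```text
-0.0026559966900394985 cam [600. 160. 295.] [ 0.28 -0.01 -0.96]
tcp px [279.8 242.8]
60 290 [571.4 164.9 128.5]
120 300 [599.9 168.9 134.6]
180 300 [628.8 167.8 142.1]
220 300 [648.9 167.2 145.1]
240 300 [658.8 166.8 147.5]
280 340 [678.7 186.3 154.2]
270 350 [673.7 191.4 153.3]
255 281 [659.9 157.1 162.7]
265 290 [660.4 161.  172.6]
262 276 [659.5 154.9 170.9]
280 280 [658.8 156.8 188.4]
275 305 [664.  167.3 175.3]
150 270 [613.8 153.3 138.1]
[[537.84045 190.0777 ]
 [541.45715 139.90854]
 [687.9486  150.46909]
 [684.3319  200.63824]] [ 0.22889004  0.01766386 -5.18199218] 26933
```

```bash
python3 - <<'E'
from h import *
s,im,d=cap('wrist'); s2,im2,d2=cap('scene')
a=np.hstack([cv2.resize(im[180:320,200:400],(400,280),interpolation=cv2.INTER_CUBIC),cv2.resize(im2[180:320,270:420],(400,280),interpolation=cv2.INTER_CUBIC)])
a=cv2.resize(a,(800,280)); a=np.clip(a*1.5,0,255).astype(np.uint8); cv2.imwrite('pics/w3.png',a[...,::-1])
E
```

```text
(no output)
```

View pics/w3.png

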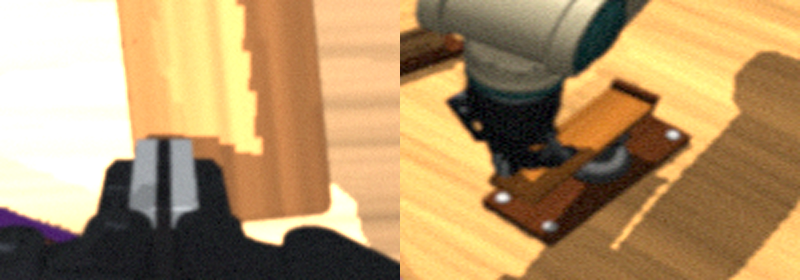

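The wrist view shows the shut fingertips at crop (163,140), apparently resting on or in the bar's top near its left edge. That disagrees with the reported TCP height, so I'll lift clear and measure the tips.

```bash
python3 -m jog "[[0,0,-0.03,0,0],[0,0,-0.06,0,0],[0,0,-0.1,0,0],[0,0,-0.1,0,0],[0,0,-0.1,0,0]]"
python3 - <<'E'
from h import *
s,im,d=cap('wrist'); W=cloud('wrist',d,s); K,D,T=params('wrist',s)
L=W-s['tcp_pos']; print('tip zrel by row (col 275)',[(r,L[r,275].round(0).tolist()) for r in range(225,300,6)])
P=W[:290,180:380].reshape(-1,3); z=P[:,2]; P=P[(z>85)&(z<175)]
A=np.c_[P[:,:2],np.ones(len(P))]; k=np.linalg.lstsq(A,P[:,2],rcond=None)[0]
for _ in range(8):
    g=abs(A@k-P[:,2])<4; k=np.linalg.lstsq(A[g],P[g,2],rcond=None)[0]
r=cv2.minAreaRect(P[g,:2].astype(np.float32)); print(cv2.boxPoints(r).round(1),k,g.sum())
E
```

```text
time: 4.65
tcp_pos: [670.7, 156.9, 226.9]
tool_rot: [179.9, 0.3, 177.7]
ft_force: [-0.3, 0.9, -0.9]
opening: -0.001
gripper_force: 0.0
tip zrel by row (col 275) [(225, [14.0, -5.0, -73.0]), (231, [77.0, -10.0, -230.0]), (237, [84.0, -11.0, -227.0]), (243, [94.0, -11.0, -229.0]), (249, [103.0, -12.0, -228.0]), (255, [-11.0, -2.0, 40.0]), (261, [-11.0, -2.0, 47.0]), (267, [-10.0, -2.0, 51.0]), (273, [-10.0, -1.0, 57.0]), (279, [-10.0, -1.0, 62.0]), (285, [-10.0, -1.0, 66.0]), (291, [-12.0, -1.0, 73.0]), (297, [-11.0, -1.0, 77.0])]
[[503.6 187.4]
 [507.2 137.5]
 [688.  150.7]
 [684.4 200.6]] [ 0.22876533  0.01878243 -5.31392486] 13711
```

The real fingertips sit about 29 mm behind the reported TCP, so the shut fingers ended up on top of the bar. The bar itself is now at swivel of about 6.5° and tilt of about 12.9°. I'll correct the offset and redo the grip.

```bash
sed -i 's/HX,HY,BY=.*/HX,HY,BY=530.5,163.3,-2.3/; s/lo=24/lo=52/' h.py; python3 - <<'E'
from h import *
g=grip_end(12.9,6.5); print(np.round(g,1)); rows([g[:2]+[205]+g[3:],g]) 
E
```

```text
[671.4 173.6  92.9 184.2]
now [669.9 156.7 223.9] 177.7 f [-0.2 -0.3 -1.5] open -0.001 0.0 t 4.7
[-0.0009, 0.017, 0.0189, -0.1132]
[-0.0009, 0.017, 0.131, -0.1132]
```

```bash
python3 -m jog "[[0,0.017,0,-0.113,1],[0,0.017,0,-0.113,1],[0,0.017,0,-0.113,1],[0,0.017,0,-0.113,1],[0,0.017,0.03,-0.113,1],[0,0.017,0.06,-0.113,1],[0,0.017,0.095,-0.113,1],[0,0.017,0.131,-0.113,1],[0,0.017,0.131,-0.113,1],[0,0.017,0.131,-0.113,0],[0,0.017,0.131,-0.113,0],[0,0.017,0.131,-0.113,0],[0,0.017,0.131,-0.113,0],[0,0.017,0.131,-0.113,0],[0,0.017,0.131,-0.113,0],[0,0.017,0.131,-0.113,0]]" 30
python3 - <<'E'
from h import *
rows([grip_end(12.9,a) for a in (6.5,3,0)]+[grip_end(a,0) for a in (9,5,1)])
E
```

```text
time: 6.03
tcp_pos: [672.3, 173.5, 96.8]
tool_rot: [180.0, 0.4, -175.9]
ft_force: [1.7, 0.5, 6.9]
opening: 0.578
gripper_force: 37.3
now [672.3 173.5  96.8] -175.9 f [1.7 0.5 6.9] open 0.578 37.3 t 6.03
[0.0009, 0.0002, 0.0038, -0.0013]
[0.0011, -0.0084, 0.0038, 0.0597]
[0.0018, -0.0158, 0.0038, 0.1121]
[-0.0016, -0.0162, 0.0136, 0.1121]
[-0.0044, -0.0165, 0.0238, 0.1121]
[-0.0065, -0.0167, 0.0342, 0.1121]
```

```bash
python3 -m jog "[[0,-0.004,0,0.03,0],[0,-0.008,0,0.06,0],[0.001,-0.012,0,0.086,0],[0.001,-0.016,0,0.112,0],[0.001,-0.016,0,0.112,0],[0,-0.016,0.004,0.112,0],[-0.002,-0.016,0.008,0.112,0],[-0.003,-0.016,0.013,0.112,0],[-0.005,-0.0165,0.018,0.112,0],[-0.006,-0.0165,0.023,0.112,0],[-0.007,-0.0165,0.028,0.112,0],[-0.007,-0.0165,0.030,0.112,0],[-0.007,-0.0165,0.030,0.112,0],[-0.007,-0.0165,0.030,0.112,0]]"
python3 -m jog "[[0,0,0,0,1],[0,0,0,0,1],[0,0,0,0,1],[0,0,0,0,1],[0,0,-0.03,0,1],[0,0,-0.07,0,1],[0,0,-0.11,0,1],[0,0,-0.15,0,1],[0,0,-0.15,0,1],[0,0,-0.15,0,1]]"
python3 - <<'E'
from h import *
s,im,d=cap('wrist'); W=cloud('wrist',d,s)
P=W[:230,180:380].reshape(-1,3); z=P[:,2]; P=P[(z>85)&(z<175)]
A=np.c_[P[:,:2],np.ones(len(P))]; k=np.linalg.lstsq(A,P[:,2],rcond=None)[0]
for _ in range(8):
    g=abs(A@k-P[:,2])<4; k=np.linalg.lstsq(A[g],P[g,2],rcond=None)[0]
r=cv2.minAreaRect(P[g,:2].astype(np.float32)); b=cv2.boxPoints(r);print(b.round(1),k,g.sum(),np.degrees(np.arctan(k[0])))
# panel: carry plan. panel centre (545.4,-121.1) yaw -19.1; grip 12mm toward -x end
a=np.radians(-19.1); c=np.array([545.4,-121.1])-12*np.array([np.cos(a),np.sin(a)])
rows([[*c,215,160.9],[*c,10,160.9]])
E
```

```text
time: 7.2
tcp_pos: [681.2, 156.9, 66.3]
tool_rot: [180.0, 0.4, 177.7]
ft_force: [7.0, -1.4, 5.5]
opening: 0.577
gripper_force: 37.9
time: 8.03
tcp_pos: [679.7, 157.6, 216.9]
tool_rot: [179.9, 0.4, 177.7]
ft_force: [0.3, -0.1, -1.1]
opening: 0.997
gripper_force: 0.0
[[521.3 139.7]
 [694.6 132.2]
 [696.7 182.2]
 [523.4 189.7]] [ 2.02908974e-02 -6.28547948e-04  1.07952555e+02] 13089 1.162423267344516
now [678.7 157.4 213.4] 177.7 f [ 0.3  0.8 -1.1] open 1.004 0.0 t 8.08
[0.1337, -0.2801, -0.0016, 0.2937]
[0.1337, -0.2801, 0.2034, 0.2937]
```

```bash
python3 -m jog "[[0.134,-0.28,0,0.294,1],[0.134,-0.28,0,0.294,1],[0.134,-0.28,0,0.294,1],[0.134,-0.28,0,0.294,1],[0.134,-0.28,0,0.294,1],[0.134,-0.28,0,0.294,1],[0.134,-0.28,0,0.294,1],[0.134,-0.28,0,0.294,1],[0.134,-0.28,0,0.294,1],[0.134,-0.28,0.04,0.294,1],[0.134,-0.28,0.08,0.294,1],[0.134,-0.28,0.08,0.294,1]]"
python3 - <<'E'
from h import *
a=np.radians(-19.1); c=np.array([545.4,-121.1])-12*np.array([np.cos(a),np.sin(a)])
rows([[*c,5,160.9]])
s,im,d=cap('wrist'); W=cloud('wrist',d,s); P=W[:,100:460].reshape(-1,3); z=P[:,2]; P=P[(z>68)&(z<80)]
r=cv2.minAreaRect(P[:,:2].astype(np.float32)); print(r, cv2.boxPoints(r).round(1))
E
```

```text
time: 9.08
tcp_pos: [528.6, -115.1, 122.4]
tool_rot: [-180.0, -1.0, 160.9]
ft_force: [-0.9, 0.4, -2.0]
opening: 1.004
gripper_force: 0.0
now [ 528.6 -115.1  122.4] 160.9 f [-0.9  0.4 -2. ] open 1.004 0.0 t 9.08
[-0.0058, -0.0002, 0.1174, -0.0001]
((598.9100952148438, -181.86651611328125), (104.08955383300781, 311.33233642578125), 39.49497985839844) [[ 459.7  -94.8]
 [ 657.8 -335.1]
 [ 738.1 -268.9]
 [ 540.1  -28.6]]
```

```bash
python3 -m jog "[[0,0,0,0,1],[0,0,0.04,0,1],[0,0,0.08,0,1],[0,0,0.115,0,1],[0,0,0.115,0,1],[0,0,0.115,0,1]]"
python3 - <<'E'
from h import *
rows([[533.9,-117.2,5,160.9]])
E
```

```text
time: 9.63
tcp_pos: [534.1, -117.0, 19.1]
tool_rot: [180.0, -0.0, 160.9]
ft_force: [-0.5, 0.6, 1.9]
opening: 1.004
gripper_force: 0.0
now [ 534.1 -117.    19.1] 160.9 f [-0.5  0.6  1.9] open 1.004 0.0 t 9.63
[0.0001, -0.0003, 0.0141, 0.0]
```

```bash
python3 -m jog "[[0,0,0.01,0,1],[0,0,0.01,0,1],[0,0,0.01,0,0],[0,0,0.01,0,0],[0,0,0.01,0,0],[0,0,0.01,0,0],[0,0,0.01,0,0],[0,0,0.01,0,0],[0,0,0.01,0,0],[0,0,0.01,0,0],[0,0,0,0,0],[0,0,-0.03,0,0],[0,0,-0.06,0,0],[0,0,-0.09,0,0],[0,0,-0.09,0,0],[0,0,-0.09,0,0]]" 50
python3 - <<'E'
from h import *
rows([[430,30,112,177.7],[430,30,20,177.7]])
E
```

```text
time: 10.97
tcp_pos: [534.3, -117.5, 109.6]
tool_rot: [180.0, 0.2, 160.9]
ft_force: [-1.3, -0.1, -2.2]
opening: 0.319
gripper_force: 53.1
now [ 534.3 -117.5  109.6] 160.9 f [-1.3 -0.1 -2.2] open 0.319 53.1 t 10.97
[0.1469, 0.1052, -0.0024, -0.2938]
[0.1469, 0.1052, 0.0896, -0.2938]
```

```bash
python3 - <<'E'
from h import *
rows([[415,60,110,177.7],[415,60,1,177.7]])
E
```

```text
now [ 534.3 -117.5  109.6] 160.9 f [-1.3 -0.1 -2.2] open 0.319 53.1 t 10.97
[0.1709, 0.1286, -0.0004, -0.2938]
[0.1709, 0.1286, 0.1086, -0.2938]
```

```bash
python3 -m jog "[[0.034,0.026,0,-0.06,0],[0.068,0.051,0,-0.12,0],[0.102,0.077,0,-0.18,0],[0.136,0.103,0,-0.24,0],[0.171,0.129,0,-0.294,0],[0.171,0.129,0,-0.294,0],[0.171,0.129,0,-0.294,0],[0.171,0.129,0.04,-0.294,0],[0.171,0.129,0.075,-0.294,0],[0.171,0.129,0.09,-0.294,0],[0.171,0.129,0.1,-0.294,0],[0.171,0.129,0.1,-0.294,0]]"; python3 -m jog "[[0,0,0.003,0,0],[0,0,0.006,0,0],[0,0,0.006,0,0]]"
```

```text
time: 11.97
tcp_pos: [412.7, 59.7, 5.0]
tool_rot: [-180.0, -0.3, 177.6]
ft_force: [-0.3, -0.1, -2.7]
opening: 0.321
gripper_force: 52.8
time: 12.22
tcp_pos: [415.0, 60.5, 2.4]
tool_rot: [180.0, 0.1, 177.7]
ft_force: [-0.3, 0.6, -2.5]
opening: 0.319
gripper_force: 52.8
```

```bash
python3 -m jog "[[0,0,0.001,0,0],[0,0,0.002,0,0],[0,0,0.002,0,0]]"; python3 -m jog "[[0,0,0.001,0,0],[0,0,0.002,0,0],[0,0,0.002,0,0]]"
```

```text
time: 12.47
tcp_pos: [414.5, 60.8, 0.1]
tool_rot: [180.0, 0.0, 177.7]
ft_force: [-0.3, 0.0, -2.2]
opening: 0.32
gripper_force: 52.8
time: 12.72
tcp_pos: [414.5, 60.8, -1.7]
tool_rot: [180.0, 0.0, 177.7]
ft_force: [-3.1, 0.5, 2.8]
opening: 0.32
gripper_force: 53.5
```

```bash
python3 -m jog "[[0,0,0,0,0.7],[0,0,0,0,1],[0,0,0,0,1],[0,0,0,0,1],[0,0,-0.04,0,1],[0,0,-0.08,0,1],[0,0,-0.1,0,1],[-0.012,0.025,-0.1,0,0],[-0.012,0.05,-0.1,0,0],[-0.012,0.05,-0.1,0,0],[-0.012,0.05,-0.1,0,0],[-0.012,0.05,-0.1,0,0],[-0.012,0.05,-0.06,0,0],[-0.012,0.05,-0.018,0,0],[-0.012,0.05,-0.018,0,0],[-0.012,0.05,-0.018,0,0]]"
python3 -m jog "[[0,-0.006,0,0,0],[0,-0.012,0,0,0],[0,-0.018,0,0,0],[0,-0.022,0,0,0],[0,-0.026,0,0,0],[0,-0.03,0,0,0],[0,-0.034,0,0,0],[0,-0.038,0,0,0],[0,-0.042,0,0,0],[0,-0.046,0,0,0],[0,-0.05,0,0,0],[0,-0.054,0,0,0],[0,-0.054,0,0,0],[0,-0.054,0,0,0]]"
python3 -m jog "[[0,0,-0.03,0,0],[0,0,-0.07,0,0],[0,0,-0.11,0,1],[0,0,-0.16,0,1],[0,0,-0.16,0,1],[0,0,-0.16,0,1],[0,0,-0.16,0,1]]"
python3 - <<'E'
from h import *
s,im,d=cap('wrist'); W=cloud('wrist',d,s); cv2.imwrite('pics/w4.png',im[...,::-1]); np.savez('/tmp/w4.npz',W=W,im=im)
m=(W[...,2]>20)&(W[...,2]<70)&(W[...,0]<560)&(W[...,1]>-80)&(W[...,1]<118); P=W[m]; print(len(P),np.percentile(P[:,2],[5,50,95]))
Q=P[abs(P[:,2]-28)<5]; r=cv2.minAreaRect(Q[:,:2].astype(np.float32)); print(r,cv2.boxPoints(r).round(1)); Q=P[(P[:,2]>33)]; print('rosette',Q.mean(0),len(Q))
E
```

```text
time: 14.05
tcp_pos: [426.5, 109.3, 14.6]
tool_rot: [-179.9, -0.3, 177.7]
ft_force: [-0.5, -0.3, -0.0]
opening: -0.001
gripper_force: 0.0
time: 15.22
tcp_pos: [426.1, 56.1, 15.8]
tool_rot: [180.0, -0.0, 177.7]
ft_force: [-0.2, -0.3, -0.1]
opening: -0.001
gripper_force: 0.0
time: 15.8
tcp_pos: [426.2, 56.4, 175.6]
tool_rot: [180.0, 0.0, 177.7]
ft_force: [-0.7, 0.1, -0.4]
opening: 0.708
gripper_force: 0.0
8836 [25.34219012 26.7078598  34.30781136]
((426.2876281738281, 14.916189193725586), (64.08088684082031, 158.34646606445312), 87.70769500732422) [[345.9 -13.9]
 [504.1 -20.3]
 [506.7  43.8]
 [348.5  50.1]]
rosette [470.06645339  13.59306851  35.16805335] 609
```

View pics/w4.png

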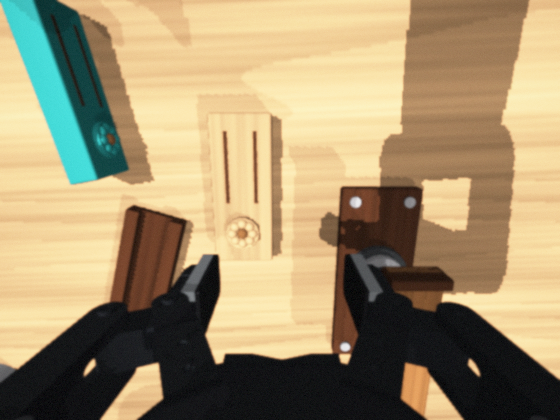

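The panel lies flat with its rosette up at (241,233), towards the far end. The cradle's ledge is at (420,275). I'll grip it across its width.

```bash
python3 -m jog "[[0,-0.041,0,0,1],[0,-0.041,0,0,1],[0,-0.041,0.04,0,1],[0,-0.041,0.08,0,1],[0,-0.041,0.12,0,1],[0,-0.041,0.16,0,1],[0,-0.041,0.19,0,1],[0,-0.041,0.2,0,1],[0,-0.041,0.206,0,1],[0,-0.041,0.206,0,1],[0,-0.041,0.206,0,1]]"
```

```text
time: 16.77
tcp_pos: [425.5, 15.3, -28.9]
tool_rot: [180.0, 0.1, 177.7]
ft_force: [-0.6, -0.1, 0.3]
opening: 1.002
gripper_force: 0.0
```

```bash
python3 -m jog "[[0,0,0,0,0],[0,0,0,0,0],[0,0,0,0,0],[0,0,0,0,0],[0,0,0,0,0],[0,0,0,0,0],[0,0,0,0,0],[0,0,-0.03,0,0],[0,0,-0.07,0,0],[0,0,-0.11,0,0],[0,0,-0.15,0,0],[0,0,-0.19,0,0],[0,0,-0.19,0,0],[0,0,-0.19,0,0]]" 50
python3 - <<'E'
from h import *
rows([[578,162.2,160,177.6],[578,162.2,95,177.6]])
s,im,d=cap('wrist'); W=cloud('wrist',d,s)
# panel pose in hand (top z = bottom+28)
L=W-s['tcp_pos']; m=(L[...,2]<80)&(L[...,2]>-10)&(L[...,0]>-100)&(L[...,0]<70)&(abs(L[...,1])<32); P=L[m]; 
print(len(P),np.percentile(P[:,2],[5,50,95]),P.min(0),np.percentile(P[:,1],[1,99]))
# ledge on cradle
m=(W[...,2]>122)&(W[...,2]<142)&(W[...,1]>130)&(W[...,1]<195)&(W[...,0]>460)&(W[...,0]<560); Q=W[m]; print('ledge',len(Q)); 
if len(Q): print(np.percentile(Q,[2,50,98],axis=0).round(1))
E
```

```text
time: 17.93
tcp_pos: [425.8, 15.2, 162.7]
tool_rot: [180.0, 0.4, 177.7]
ft_force: [0.3, 0.7, -3.0]
opening: 0.739
gripper_force: 57.2
now [425.8  15.2 162.7] 177.7 f [ 0.3  0.7 -3. ] open 0.739 57.2 t 17.93
[-0.1462, 0.1529, 0.0027, 0.0021]
[-0.1462, 0.1529, 0.0677, 0.0021]
40993 [53.68519429 54.75646983 55.99290068] [-80.45911026 -31.9964469   48.35706301] [-30.71373699  31.38459066]
ledge 1060
[[479.9 141.4 122.3]
 [483.2 164.  129.1]
 [489.4 188.9 130.7]]
```

```bash
python3 -m jog "[[-0.035,0.037,0,0,0],[-0.07,0.074,0,0,0],[-0.1,0.105,0,0,0],[-0.13,0.136,0,0,0],[-0.147,0.153,0,0.002,0],[-0.147,0.153,0,0.002,0],[-0.147,0.153,0.02,0.002,0],[-0.147,0.153,0.04,0.002,0],[-0.147,0.153,0.055,0.002,0],[-0.147,0.153,0.06,0.002,0],[-0.147,0.153,0.06,0.002,0],[-0.147,0.153,0.06,0.002,0]]"; python3 -m jog "[[0,0,0.002,0,0],[0,0,0.004,0,0],[0,0,0.004,0,0]]"
```

```text
time: 18.98
tcp_pos: [577.1, 162.1, 99.5]
tool_rot: [-180.0, -0.1, 177.6]
ft_force: [0.1, 0.5, -2.0]
opening: 0.738
gripper_force: 57.1
time: 19.23
tcp_pos: [577.5, 162.2, 96.1]
tool_rot: [180.0, 0.0, 177.6]
ft_force: [-0.3, -0.2, -2.7]
opening: 0.736
gripper_force: 57.1
```

```bash
python3 -m jog "[[0,0,0.001,0,0],[0,0,0.002,0,0],[0,0,0.002,0,0]]"; python3 -m jog "[[0,0,0.001,0,0],[0,0,0.002,0,0],[0,0,0.002,0,0]]"
```

```text
time: 19.48
tcp_pos: [577.6, 162.3, 94.1]
tool_rot: [180.0, 0.0, 177.6]
ft_force: [-0.7, -0.4, -0.6]
opening: 0.739
gripper_force: 57.3
time: 19.73
tcp_pos: [577.9, 162.3, 92.5]
tool_rot: [180.0, 0.1, 177.6]
ft_force: [-1.7, 0.3, 2.7]
opening: 0.738
gripper_force: 57.7
```

```bash
python3 -m jog "[[0.001,0,0,0,0],[0.003,0,0,0,0],[0.003,0,0,0,0]]"; python3 -m jog "[[0.001,0,0,0,0],[0.002,0,0,0,0],[0.002,0,0,0,0]]"; python3 -m jog "[[0.001,0,0,0,0],[0.002,0,0,0,0],[0.002,0,0,0,0]]"
```

```text
time: 19.98
tcp_pos: [575.0, 162.5, 92.5]
tool_rot: [180.0, 0.1, 177.6]
ft_force: [2.2, 0.2, 3.1]
opening: 0.74
gripper_force: 57.6
time: 20.23
tcp_pos: [572.8, 162.6, 92.4]
tool_rot: [180.0, 0.1, 177.6]
ft_force: [4.3, -0.1, 3.7]
opening: 0.734
gripper_force: 57.8
time: 20.48
tcp_pos: [570.7, 162.6, 92.2]
tool_rot: [180.0, 0.1, 177.6]
ft_force: [3.8, -0.4, 4.6]
opening: 0.74
gripper_force: 57.9
```

```bash
python3 -m jog "[[0.001,0,0,0,0],[0.002,0,0,0,0],[0.002,0,0,0,0]]"; python3 -m jog "[[0,0,0,0,0.8],[0,0,0,0,1],[0,0,0,0,1],[0,0,0,0,1],[0,0,-0.03,0,1],[0,0,-0.07,0,1],[0,0,-0.11,0,1],[0,0,-0.13,0,1],[0,0,-0.13,0,1],[0,0,-0.13,0,1]]"
python3 - <<'E'
from h import *
s,im,d=cap('wrist'); W=cloud('wrist',d,s)
m=(W[...,2]>142)&(W[...,2]<154)&(abs(W[...,1]-163)<60)&(W[...,0]>460)&(W[...,0]<700); P=W[m]
r=cv2.minAreaRect(P[:,:2].astype(np.float32)); print(r,cv2.boxPoints(r).round(1),np.median(P[:,2]))
m=(W[...,2]>100)&(W[...,2]<140)&(abs(W[...,1]-163)<60)&(W[...,0]>460)&(W[...,0]<720); P=W[m]; print(np.percentile(P,[1,50,99],axis=0).round(1))
g=grip_end(1.2,0); rows([g[:2]+[215]+g[3:],g])
s2,im2,d2=cap('scene'); cv2.imwrite('pics/s5.png',np.vstack([cv2.resize(im,(560,300)),cv2.resize(im2[170:320,250:440],(560,300))])[...,::-1])
E
```

```text
time: 20.73
tcp_pos: [570.4, 162.6, 92.4]
tool_rot: [180.0, 0.3, 177.6]
ft_force: [13.2, 0.4, -0.4]
opening: 0.736
gripper_force: 57.4
time: 21.57
tcp_pos: [568.6, 162.9, 222.8]
tool_rot: [180.0, 0.1, 177.6]
ft_force: [0.7, -0.0, -1.3]
opening: 1.001
gripper_force: 0.0
((571.0614013671875, 163.51187133789062), (64.24678802490234, 159.1937255859375), 87.48369598388672) [[490.1 134.9]
 [649.2 127.9]
 [652.  192.1]
 [493.  199.1]] 146.93564762859705
[[481.6 133.9 118.3]
 [672.1 161.2 120.8]
 [694.6 189.6 131.2]]
now [568.  162.7 220.8] 177.6 f [-0.9 -0.7 -0.3] open 1.003 0.0 t 21.62
[-0.112, -0.0007, 0.0058, -0.0015]
[-0.112, -0.0007, 0.1577, -0.0015]
```

View pics/s5.png

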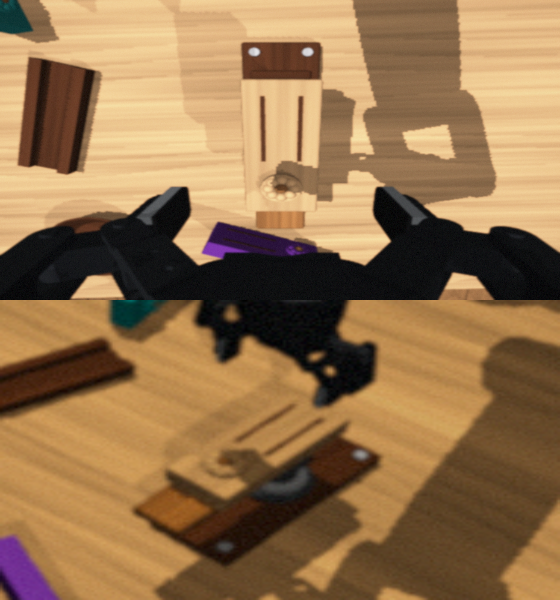

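Panel is on the cradle against the ledge, rosette at (282,185) towards the bar's bare end (280,218), centred and in line. I'll pinch the bare end and raise it.

```bash
python3 -m jog "[[-0.04,0,0,0,1],[-0.08,0,0,0,1],[-0.112,-0.001,0,0,1],[-0.112,-0.001,0,0,1],[-0.112,-0.001,0.04,0,1],[-0.112,-0.001,0.08,0,1],[-0.112,-0.001,0.115,0,1],[-0.112,-0.001,0.14,0,1],[-0.112,-0.001,0.156,0,1],[-0.112,-0.001,0.156,0,1],[-0.112,-0.001,0.156,0,1]]"
python3 -m jog "[[0,0,0,0,0],[0,0,0,0,0],[0,0,0,0,0],[0,0,0,0,0],[0,0,0,0,0],[0,0,0,0,0],[0,0,0,0,0]]" 30
python3 - <<'E'
from h import *
rows([grip_end(a,0) for a in (1.2,5,10,15,20,25,30,31)])
E
```

```text
time: 22.58
tcp_pos: [678.9, 156.9, 63.6]
tool_rot: [-180.0, -0.3, 177.6]
ft_force: [0.1, -0.3, -0.5]
opening: 1.002
gripper_force: 0.0
time: 23.17
tcp_pos: [681.2, 157.0, 67.4]
tool_rot: [180.0, 0.2, 177.6]
ft_force: [1.8, -0.1, 4.9]
opening: 0.579
gripper_force: 37.3
now [681.2 157.   67.4] 177.6 f [ 1.8 -0.1  4.9] open 0.579 37.3 t 23.17
[0.0013, 0.0002, 0.0042, -0.0018]
[0.0033, 0.0002, -0.0056, -0.0018]
[0.0069, 0.0002, -0.0184, -0.0018]
[0.0116, 0.0002, -0.0307, -0.0018]
[0.0174, 0.0002, -0.0426, -0.0018]
[0.0242, 0.0002, -0.054, -0.0018]
[0.0319, 0.0001, -0.0647, -0.0018]
[0.0336, 0.0001, -0.0668, -0.0018]
```

```bash
python3 -m jog "[[0,0,-0.004,0,0],[0.001,0,-0.007,0,0],[0.002,0,-0.01,0,0],[0.003,0,-0.014,0,0],[0.004,0,-0.018,0,0],[0.0055,0,-0.022,0,0],[0.007,0,-0.026,0,0],[0.0085,0,-0.03,0,0],[0.01,0,-0.034,0,0],[0.0115,0,-0.038,0,0],[0.0135,0,-0.042,0,0],[0.016,0,-0.046,0,0],[0.018,0,-0.05,0,0],[0.0205,0,-0.054,0,0],[0.023,0,-0.058,0,0],[0.023,0,-0.058,0,0],[0.023,0,-0.058,0,0]]"
cat > tilt.py <<'E'
from h import *
rows([grip_end(a,0) for a in (25,30)])
for n in ('top','wrist'):
    s,im,d=cap(n); W=cloud(n,d,s)
    m=(abs(W[...,1]-162)<28)&(W[...,0]>490)&(W[...,0]<625)&(W[...,2]>110)&(W[...,2]<230); P=W[m]
    A=np.c_[P[:,:2],np.ones(len(P))]; k=np.linalg.lstsq(A,P[:,2],rcond=None)[0]
    for _ in range(10):
        g=abs(A@k-P[:,2])<5; k=np.linalg.lstsq(A[g],P[g,2],rcond=None)[0]
    print(n,g.sum(),len(P),k.round(3),'tilt',np.degrees(np.arctan(np.hypot(k[0],k[1]))).round(1),'rms',np.std(A[g]@k-P[g,2]).round(1))
    r=cv2.minAreaRect(W[(abs(W[...,:2]@k[:2]+k[2]-W[...,2])<4)&(abs(W[...,1]-162)<60)&(W[...,0]>470)&(W[...,0]<690)][:,:2].astype(np.float32)); print(cv2.boxPoints(r).round(1).tolist())
E
python3 tilt.py
```

```text
time: 24.58
tcp_pos: [656.4, 158.0, 122.1]
tool_rot: [-180.0, -0.2, 177.6]
ft_force: [-0.0, 0.8, -8.7]
opening: 0.579
gripper_force: 34.1
now [656.4 158.  122.1] 177.6 f [-0.   0.8 -8.7] open 0.579 34.1 t 24.58
[-0.0006, 0.0002, 0.0008, -0.0014]
[0.0071, 0.0002, -0.01, -0.0014]
top 139 159 [ 2.3200e-01 -4.2000e-02  4.9852e+01] tilt 13.3 rms 2.0
[[599.7000122070312, 192.10000610351562], [599.7000122070312, 137.6999969482422], [620.5999755859375, 137.6999969482422], [620.5999755859375, 192.10000610351562]]
wrist 25320 32989 [ 4.0400e-01 -1.6000e-02 -6.0843e+01] tilt 22.0 rms 0.8
[[538.5999755859375, 107.5], [667.5999755859375, 101.9000015258789], [672.5999755859375, 216.1999969482422], [543.5999755859375, 221.89999389648438]]
```

```bash
python3 -m jog "[[0.002,0,-0.004,0,0],[0.0045,0,-0.008,0,0],[0.0075,0,-0.012,0,0],[0.011,0,-0.016,0,0],[0.0115,0,-0.0175,0,0],[0.0115,0,-0.0175,0,0],[0.0115,0,-0.0175,0,0]]"; python3 tilt.py
```

```text
time: 25.27
tcp_pos: [643.8, 158.5, 140.4]
tool_rot: [-180.0, -0.3, 177.6]
ft_force: [-9.0, 0.9, -14.9]
opening: 0.574
gripper_force: 36.0
now [643.8 158.5 140.4] 177.6 f [ -9.    0.9 -14.9] open 0.574 36.0 t 25.27
[-0.0133, 0.0003, 0.0191, -0.0012]
[-0.0056, 0.0003, 0.0083, -0.0012]
top 135 230 [-5.09000e-01 -6.60000e-02  5.07448e+02] tilt 27.2 rms 2.7
[[584.5999755859375, 139.0], [629.5, 138.39999389648438], [630.0999755859375, 192.3000030517578], [585.2999877929688, 192.8000030517578]]
wrist 22519 31243 [ 5.79000e-01 -2.30000e-02 -1.48382e+02] tilt 30.1 rms 0.9
[[517.9000244140625, 107.69999694824219], [655.0999755859375, 101.80000305175781], [660.0, 217.3000030517578], [522.7999877929688, 223.10000610351562]]
```

```bash
python3 -m jog "[[0,0,0,0,0.65],[0,0,0,0,0.8],[0,0,0,0,1],[0,0,0,0,1],[0,0,0,0,1],[-0.005,0,-0.03,0,1],[-0.01,0,-0.06,0,1],[-0.01,0,-0.09,0,1],[-0.01,0,-0.12,0,1],[-0.01,0,-0.12,0,1]]"
python3 -m jog "[[0.03,0,-0.02,0,1],[0.06,0,-0.02,0,1],[0.09,0,-0.02,0,1],[0.09,0,-0.02,0,1],[0.09,0,-0.02,0,1],[0.09,0,-0.02,0,1]]"
cat > fin.py <<'E'
from h import *
s,im,d=cap('wrist'); W=cloud('wrist',d,s)
m=(abs(W[...,1]-162)<28)&(W[...,0]>490)&(W[...,0]<600)&(W[...,2]>110)&(W[...,2]<230); P=W[m]
A=np.c_[P[:,:2],np.ones(len(P))]; k=np.linalg.lstsq(A,P[:,2],rcond=None)[0]
for _ in range(10):
    g=abs(A@k-P[:,2])<4; k=np.linalg.lstsq(A[g],P[g,2],rcond=None)[0]
print('tilt',np.degrees(np.arctan(k[0])),k,len(P))
t=np.arctan(k[0]); b=np.radians(-2.3)
F=np.array([[np.cos(b)*np.cos(t),np.sin(b)*np.cos(t),np.sin(t)],[-np.sin(b),np.cos(b),0],[-np.cos(b)*np.sin(t),-np.sin(b)*np.sin(t),np.cos(t)]])
L=(W-[HX,HY+.5,90])@F.T-[-40,0,30]  # seat frame
ok=(abs(L[...,1])<60)&(L[...,0]>-15)&(L[...,0]<220)
for nm,lo,hi in(('panel',22,33),('bar',-4,4),('ledge',9,15),('rosette',33.5,42)):
    q=L[ok&(L[...,2]>lo)&(L[...,2]<hi)]
    if len(q)>20:
        r=cv2.minAreaRect(q[:,:2].astype(np.float32)); print(nm,len(q),'c',np.round(r[0],1),np.round(r[1],1),round(r[2],1),'z',np.median(q[:,2]).round(1),'x',np.percentile(q[:,0],[1,99]).round(1),'y',np.percentile(q[:,1],[1,99]).round(1))
s2,im2,d2=cap('top'); cv2.imwrite('pics/f.png',np.vstack([cv2.resize(im,(560,300)),cv2.resize(im2[150:270,160:280],(300,300))@np.eye(3) if 0 else cv2.resize(im2[150:270,120:344],(560,300))])[...,::-1])
E
python3 fin.py
```

```text
time: 26.2
tcp_pos: [657.5, 158.2, 270.4]
tool_rot: [179.8, 0.7, 177.6]
ft_force: [-0.6, 0.2, 1.8]
opening: 1.003
gripper_force: 0.0
time: 26.7
tcp_pos: [566.4, 161.7, 282.1]
tool_rot: [180.0, 0.1, 177.6]
ft_force: [0.6, 0.0, 0.2]
opening: 0.998
gripper_force: 0.0
tilt 30.2138678695821 [ 5.82337973e-01 -2.18463028e-02 -1.50160715e+02] 7524
panel 9631 c [80.9  1.5] [ 64.2 159. ] 89.9 z 26.3 x [  3.5 159.4] y [-29.8  32.7]
bar 2472 c [182.5   1.3] [58.9 45. ] 89.9 z -1.6 x [160.2 204.1] y [-23.8  24.7]
ledge 57 c [160.1   1.3] [62.3  0.7] 89.8 z 10.3 x [159.7 160.4] y [-28.9  31.6]
rosette 769 c [126.1   1. ] [29.5 31.9] 65.8 z 35.2 x [111.  139.5] y [-13.3  16. ]
```

View pics/f.png

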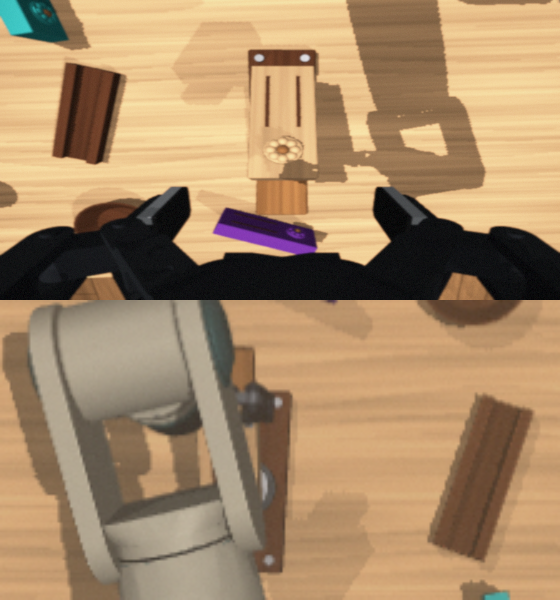

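Everything is within limits: tilt 30.2°, swivel about 0°, panel middle 81 mm from the ledge and within 2 mm of centre. The rosette is up at (283,150) near the upper end, and the arm is clear. Handing in.

```bash
python3 -c "
from cell import ctrl
print(ctrl.sign_off())"
```

```text
the job is handed in; nothing more can be done
None
```

The job is handed in at about 27 s, but no verdict came back. By my last measurement the cradle is in line with its base and tilted 30.2°, and the panel lies centred against the ledge, rosette up at the upper end. I did not re-measure the dish, try square, mallet and tin, but no move went near them.

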